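# Hold the model roof over its house

## Robot

A 6-joint arm with a two-finger parallel gripper is mounted at the origin on the work surface. World frame = base frame: x ahead of the robot, y to its left, z up, the work surface at z = 0. Lengths are in mm, angles in rad, forces in N, time in s.
With the tool pointing down it reaches from about 425 to 950 mm from the base axis. Payload 3.5 kg.
Tool frame: the origin (TCP) lies on the centre line of the jaws, within the pads' length; the fingertips stand 25 mm ahead of it and the grasp point (between the pads) lies 6 mm ahead of it; z points along the fingers, y is the line along which they close (so a half turn about z gives the same grasp; the last joint's range is limited). The gripper opens to 85 mm and grips with 20 to 120 N. Pads are 22 mm wide; open, the fingers measure 114 mm over their backs; the gripper's body (76 mm by 85 mm) begins 54 mm behind the grasp point. The pads swing forward as they close: fully open they stand 13 mm farther back than shut.
Start: joints at [1.029, 0.286, 1.577, -0, 1.279, -0.15], TCP at [257.714, 623.851, 256.325] pointing down, gripper open.
Joint ranges: [-2.77, 2.77], [-0.9, 2.22], [0.21, 2.48], [-1.53, 4.67], [0.24, 2.81], [-2.84, 2.84]. Speed limits (rad/s): [2.79, 2.79, 3.14, 3.14, 3.14, 3.14].

## Interface

Orientations are given as a unit quaternion [w, x, y, z].
In Python, from workcell import arm gives the robot as it stands.
- The arm moves only by the shell command python3 shift.py FILE [OPENING], which reads ROWS from the file FILE. ROWS is a JSON list that holds a single list of rows (three levels of brackets), with 1 to 10 rows, each of 6 numbers: dx, dy, dz in parts of the range, where 1.0 means 200 mm, then a rotation vector rx, ry, rz in shares of 90 degrees (1.0 is 90 degrees); each row shifts and turns the commanded pose from where the row before left it, along the tool's axes as they then stand; what a row does not reach is not made up. A row lasts 1/12 s, in which the tool goes at most 41.7 mm and 0.125 rad, less where a joint would pass 70% of its speed; a pose out of reach is approached as far as the arm can. OPENING is the opening from 0.0 (shut) to 1.0 (fully open), set as the command begins (- or left out keeps the last). The fingers move at their own pace and stop on an object; the grip force is fixed at half the most. Time passes only in rows, so rows that do not move let the fingers close. It prints the time, the measured TCP pose, the force, the opening and the grip force at its end. No shift or turn number may pass 1 either way. Input that does not fit is refused with a message, and nothing moves.
- arm.get_state(): the state, without advancing time (a new reading comes with each control period).
- arm.camera(name): name is "scene" or "top"; returns the picture (400x640x3 uint8, red, green, blue); there is no depth.
- arm.calibration(name): a dict with "fovy" (degrees; the focal length in pixels is half the picture's height over the tangent of half this angle, whatever the lens; pixels are square), "cx", "cy" (the principal point, pixels), "dist" ([k1, k2, p1, p2, k3] as OpenCV has them; the pictures are not rectified), "world_from_camera" (4x4, takes a point from camera to world coordinates). Camera axes: x right, y down, z forward; pixel columns grow to the right and rows downward; lengths in mm; the calibration is good to about 2 mm. A picture is of the moment at which its call begins. calibration takes no time and is no camera call.
- arm.sign_off(): hands the job in; it is judged then, once.
The state is a dict: "time_s": time; "qpos": joint angles; "qvel": joint speeds; "effort": joint torques, N m; "tcp_pos": TCP position; "eef_rot": TCP orientation; "contact_force": force on the tool from outside, world axes, zero at the start; "wrist_torque": the same for the moment, N m; "gripper_width": opening from 0.0 (shut) to 1.0 (fully open); "grasp_force": force on a finger pad.
Only numpy, scipy, OpenCV 4.12 (cv2) and the standard library are available. Lean on these libraries where they do the work, as an engineer would, in place of code of your own. Each camera call takes 0.05 s, during which the arm holds its last target. There are 200 camera calls.

## Task

An architecture model is being finished on the dorm desk: take the large gable roof off the cutting mat by the raised bar along its ridge, gripping the card lightly (well under 60 N on the bar), and carry it over the pile of textbooks to the larger, oblong house shell. The glue on the wall tops is still wet, so stop with the roof hovering about 1 cm above the walls, level, centred and turned to match the house with an even overhang all round, never touching the house, and finish still holding it there, without knocking anything else on the desk.

Things in the scene. Friction and masses are not known exactly. Their poses are not given: they have to be found in the camera images.
- roof: The large gable roof, card, 80 g give or take a third, lying on the mat. Flat eaves plate 120 mm (its x) by 90 mm (its y), 4 mm thick; two slopes rise from the long edges to a ridge along its x, 28 mm above the underside, which carries a bar. Origin: centre of the underside; z up. It looks the same turned half round.
- ridge_bar (a point): On the roof, 46 mm straight above its origin: where to grip. The solid upright bar (a closed roof lantern with a dark band) is 50 mm along the roof's x, 22 mm across its y, its top 60 mm above the underside; grip it across the 22 mm. Beside it the slopes are 23 mm above the underside, so keep the fingertips higher than about 24 mm.
- house: The oblong house shell, open on top, fixed to the desk: paper-white walls 100 mm (its x) by 70 mm (its y) outside, 5 mm thick, on a card foot 124 x 94 x 4 mm, wall tops 60 mm above the desk. Origin: centre of the underside, on the desk; z up. The roof's x goes along the house's x (either way round) and overhangs 10 mm on every side.
- wall_top (a point): The point over the house's centre level with its wall tops, 60 mm above the desk; axes as the house's. The house is left or right of the books, the mat on the other side. The roof's origin must hover here, about 10 mm higher.
- books: A fixed pile of five textbooks between the mat and the house, about 250 mm along its x, 170 mm across its y, 110 mm high; with the calculator lying on it 124 mm. Origin: centre of the underside, on the desk.
- mat: Flat grey cutting mat, fixed, 300 mm (x) by 220 mm (y), 3 mm thick; the roofs lie on it. Origin: centre of its underside, on the desk.
- garage: Small square garage shell, bystander, fixed, 56 mm square and 40 mm high on a 76 mm foot, beyond the house. Origin: centre of the underside.
- small_roof: The garage's roof, bystander, loose on the mat: stepped, 76 mm square, with a 16 mm square knob, 34 mm high. Origin: centre of the underside. Leave it alone.
- calculator: Black pocket calculator, bystander, loose on top of the books, 140 x 76 x 14 mm. Origin: centre of the underside.
- mug: White mug, bystander, loose beyond the books, 80 mm across, 90 mm high. Origin: centre of the underside.
- glue: White glue bottle, bystander, loose beyond the books, 36 mm across, 110 mm high. Origin: centre of the underside.
- tape: Roll of clear tape, bystander, lying loose nearer the robot, 60 mm across, 20 mm high. Origin: centre of the underside.
- mouse: Black round computer mouse, bystander, loose nearer the robot, 56 mm across, 30 mm high. Origin: centre of the underside.

How it is judged (in metres and radians):
On the way, in this order (a step that is already met when the one before it is completed fails the run):
1. the roof is lifted off the mat, at least 40 mm up (height (world z) of roof above 0.04 m), for 0.1 s.
2. the roof passes over the pile of books (its centre above the pile, higher than the books) (z of roof in the frame of books above 0.11 m and x of roof in the frame of books between -0.15 and 0.15 m and y of roof in the frame of books between -0.085 and 0.085 m), for 0.05 s.
At the end, for the whole second after the job is handed in: The fingers hold the roof, at rest, its underside 4 to 20 mm above the house's wall tops, its centre within 9 mm of the house's centre, its long side within 0.10 rad of the house's, level within 0.08 rad, and not touching the house (z of roof in the frame of wall_top between 0.004 and 0.02 m and horizontal distance between roof and wall_top below 0.009 m and angle between the x axis of roof and the x axis of house, either way round below 0.1 rad and angle between roof's own z axis and vertical below 0.08 rad and contact force between roof and the fingers above 2 N and contact force between roof and house below 0.2 N and linear speed of roof below 0.02 m/s and angular speed of roof below 0.15 rad/s); the arm keeps its last pose, push and grip.
It fails at once if the roof is squeezed with more than 60 N a finger (contact force between the fingers and roof above 120 N).
It fails at once if the house is touched (over 0.5 N) (contact force between anything else and house above 0.5 N).
It fails at once if the books are knocked by the robot or the roof (over 3 N) (contact force between any of the arm, the fingers, roof and books above 3 N).
It fails at once if the garage is knocked (over 3 N) (contact force between anything else and garage above 3 N).
It fails at once if the garage's small roof, calculator, mug, glue bottle, tape or mouse is moved more than 12 mm (distance of any of small_roof, calculator, mug, glue, tape, mouse from where it was at the start of the episode above 0.012 m).
It also fails if it takes over 38 s, if anything falls off the work surface, if the arm or the gripper's body presses on something with over 40 N, if the wrist force passes 120 N, or if a joint passes its speed limit or range.

## Working session

There is one attempt and no reset: what is moved stays moved. The work goes in short steps, Python scripts to look and compute and a shell command to move; the robot and the scene stay as the last step left them, time stands still between calls to the robot, and variables do not carry over. Pictures are saved under pics/ and viewed, at most 10 in all, crops included, and the job is handed in when it is done.

```bash
ls; mkdir -p pics; python3 - <<'E'
from workcell import arm
import cv2
for n in ("scene","top"):
    cv2.imwrite(f"pics/{n}0.png",arm.camera(n)[:,:,::-1])
    c=arm.calibration(n);print(n,c)
s=arm.get_state();print(s["time_s"],s["tcp_pos"],s["eef_rot"],s["gripper_width"])
E
```

```text
pics
shift.py
workcell.py
scene {'fovy': 57.897643707291934, 'cx': 313.9987789515448, 'cy': 202.20320518778317, 'dist': array([-0.00328981,  0.        ,  0.        ,  0.        ,  0.        ]), 'world_from_camera': array([[-3.10157113e-02,  7.49802007e-01, -6.60934926e-01,
         1.16030151e+03],
       [ 9.99512755e-01,  2.55848258e-02, -1.78792871e-02,
         3.05451955e+01],
       [ 3.50397954e-03, -6.61167428e-01, -7.50230201e-01,
         7.64384570e+02],
       [ 0.00000000e+00,  0.00000000e+00,  0.00000000e+00,
         1.00000000e+00]])}
top {'fovy': 46.79577087660339, 'cx': 318.28070521738283, 'cy': 194.13487997855867, 'dist': array([-0.0804212,  0.       ,  0.       ,  0.       ,  0.       ]), 'world_from_camera': array([[-1.86566412e-03, -9.79953959e-01,  1.99215355e-01,
         3.41978183e+02],
       [-9.99997873e-01,  2.00354599e-03,  4.90537819e-04,
        -2.45581990e-01],
       [-8.79841602e-04, -1.99214016e-01, -9.79955612e-01,
         1.22194480e+03],
       [ 0.00000000e+00,  0.00000000e+00,  0.00000000e+00,
         1.00000000e+00]])}
0.1 [257.4482552  623.39194653 255.06577534] [-3.55434004e-04  1.94666216e-01  9.80868958e-01 -1.01212076e-03] 0.9979781053622088
```

View pics/scene0.png

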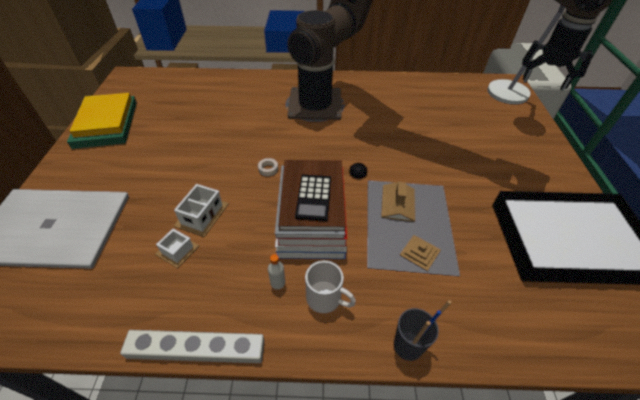

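View pics/top0.png

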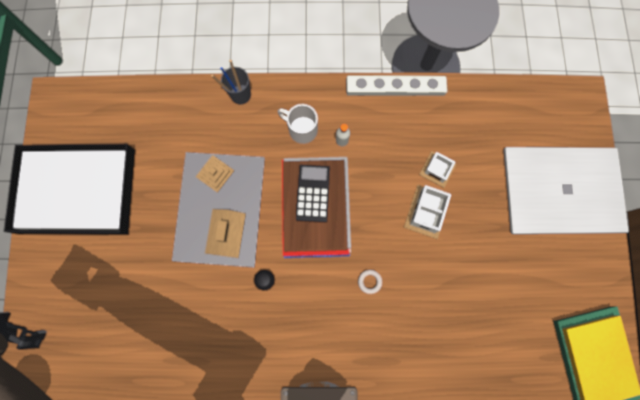

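The top view shows the roof at about (226,232) with its bar at (222,231), the house at (431,211) and the books between them at (316,207). In the scene view the roof is at (398,203) and the house at (199,209). Next I'll zoom in on the roof and house in both.

```bash
python3 - <<'E'
import cv2,numpy as np
t=cv2.imread("pics/top0.png");s=cv2.imread("pics/scene0.png")
def c(im,x,y): return cv2.resize(im[y:y+60,x:x+80],None,fx=5,fy=5,interpolation=cv2.INTER_CUBIC)
cv2.imwrite("pics/crops.png",np.vstack([np.hstack([c(t,190,200),c(t,390,180)]),np.hstack([c(s,360,175),c(s,160,180)])]))
E
```

```text
(no output)
```

View pics/crops.png

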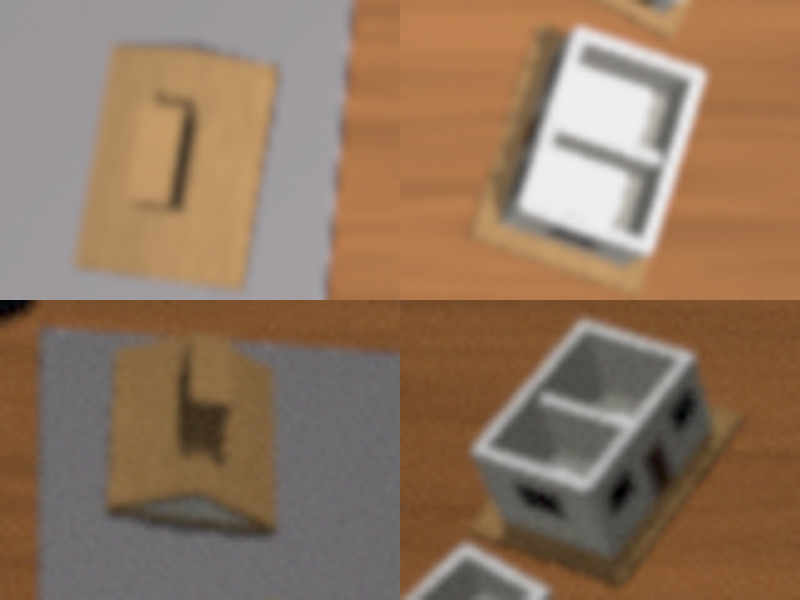

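The crops show the eaves corners and the wall-top corners clearly. I'll fit both poses, with height left free, from both views.

```bash
cat > fit.py <<'E'
import numpy as np,cv2
from scipy.optimize import least_squares
from workcell import arm
C={n:arm.calibration(n) for n in("top","scene")}
def proj(n,P):
    c=C[n];f=200/np.tan(np.radians(c["fovy"]/2));M=np.linalg.inv(c["world_from_camera"])
    K=np.array([[f,0,c["cx"]],[0,f,c["cy"]],[0,0,1]])
    return cv2.projectPoints(np.float64(P),cv2.Rodrigues(M[:3,:3])[0],M[:3,3],K,c["dist"])[0][:,0]
def model(p,L,W):
    c,s=np.cos(p[3]),np.sin(p[3]);q=np.array([[1,1],[1,-1],[-1,-1],[-1,1]])*[L/2,W/2]
    return np.c_[q@[[c,s],[-s,c]]+p[:2],np.full(4,p[2])]
def fit(obs,L,W,p0,size=False):
    f=lambda p:np.concatenate([(proj(n,model(p,*(p[4:] if size else (L,W))))-o).ravel() for n,o in obs.items()])
    r=least_squares(f,list(p0)+([L,W] if size else []),loss="soft_l1",x_scale=[10,10,10,.1]+([10,10] if size else []));return r.x,np.abs(f(r.x)).reshape(-1,2).round(1)
def crop(l,x,y): return np.array(l)/5-.4+[x,y]
E
python3 - <<'E'
from fit import *
np.set_printoptions(suppress=True,precision=3)
# order: far-left(+x,+y), far-right(+x,-y), near-right, near-left in world
R={"top":crop([(113,45),(280,65),(245,288),(77,268)],190,200),"scene":crop([(275,233),(107,212),(115,48),(275,65)],360,175)}
H={"top":crop([(175,27),(307,72),(255,257),(118,212)],390,180),"scene":crop([(190,188),(75,150),(185,20),(295,55)],160,180)}
for o,L,W,p0 in((R,120,90,(500,200,5,-.1)),(H,100,70,(540,-250,60,-.2))):
    for k in({**o},{"top":o["top"]},{"scene":o["scene"]}):
        x,r=fit(k,L,W,p0);print(list(k),x,r.tolist())
    print("size free",fit(o,L,W,p0,True)[0])
print(proj("top",[[500,200,5]]))
E
```

```text
['top', 'scene'] [485.183 246.778   8.435  -0.126] [[0.1, 0.2], [0.2, 0.1], [0.2, 0.3], [0.2, 0.2], [0.3, 0.7], [0.0, 0.6], [0.2, 0.6], [0.8, 0.8]]
['top'] [485.356 246.941   5.928  -0.121] [[0.1, 0.1], [0.2, 0.1], [0.0, 0.2], [0.0, 0.1]]
['scene'] [500.478 242.412  25.709  -0.134] [[0.7, 0.2], [0.4, 0.4], [0.2, 0.1], [0.1, 0.6]]
size free [485.152 246.805   8.358  -0.126 121.238  90.262]
['top', 'scene'] [ 541.647 -291.637   60.021   -0.338] [[0.2, 0.5], [0.4, 0.2], [0.8, 0.3], [0.4, 0.3], [0.2, 0.2], [0.4, 0.1], [0.3, 0.1], [0.1, 0.3]]
['top'] [ 537.416 -285.665   85.256   -0.332] [[0.1, 0.0], [0.0, 0.2], [0.3, 0.1], [0.2, 0.1]]
['scene'] [ 533.919 -295.426   51.038   -0.346] [[0.1, 0.1], [0.0, 0.1], [0.0, 0.1], [0.0, 0.0]]
size free [ 541.631 -291.688   59.963   -0.337  100.57    70.755]
[[243.155 227.27 ]]
```

Both fits pass the check. The wall tops come out at z≈60, the eaves at z≈8 (7 expected), and the sizes come out within 1.3 mm. I'll turn the tool to the roof's yaw and go above it.

Careful with the scale: shifts go in shares of 200 mm and turns go in shares of 90 degrees. That gives: -29 mm / 200 = -0.145, -23 mm / 200 = -0.115, -0.12 rad / 1.5708 = -0.0764.

```bash
cat > go.py <<'E'
import sys,numpy as np
from scipy.spatial.transform import Rotation as R
from workcell import arm
x,y,z,yaw=map(float,sys.argv[1:5])   # yaw = wanted angle of tool y axis
s=arm.get_state();M=R.from_quat(s["eef_rot"],scalar_first=True)
c,n=np.cos(yaw),np.sin(yaw);T=R.from_matrix(np.array([[-n,c,0],[c,n,0],[0,0,-1.]]))
d=np.array([x,y,z])-s["tcp_pos"]
print("t",s["time_s"],"tcp",s["tcp_pos"].round(1),"rot",(M.inv()*T).as_rotvec().round(4),"shift now",M.inv().apply(d).round(1),"after turn",T.inv().apply(d).round(1),"w",round(s["gripper_width"],3),"F",round(s["grasp_force"],1),"q6",s["qpos"][5].round(2),s["contact_force"].round(1))
E
echo '[[[0,0,0,0,0,-0.0764],[0,0,0,0,0,-0.0764],[0,0,0,0,0,-0.0166],[-0.115,-0.145,0.04,0,0,0],[-0.115,-0.145,0.04,0,0,0],[-0.115,-0.145,0.04,0,0,0],[-0.115,-0.145,0.04,0,0,0],[-0.115,-0.145,0.04,0,0,0],[-0.115,-0.145,0.04,0,0,0],[-0.115,-0.145,0.04,0,0,0]]]' > path.dat && python3 shift.py path.dat
python3 go.py 485.2 246.8 150 1.445
python3 - <<'E'
from fit import *
yaw=-.126;c,s=np.cos(yaw),np.sin(yaw)
q=np.array([[25,11],[25,-11],[-25,-11],[-25,11]])@[[c,s],[-s,c]]+[485.2,246.8]
for n,o in(("top",(190,200)),("scene",(360,175))):
    print(n,((proj(n,np.c_[q,np.full(4,63.)])-o+.4)*5).round().tolist())
print(proj("top",[[400,0,110],[650,0,110],[520,85,110],[520,-85,110]]).round())
E
```

```text
time_s: 0.93
tcp_pos: [392.2, 400.5, 199.5]
eef_rot: [-0.0, 0.063, 0.998, -0.0]
contact_force: [0.4, 0.4, 0.8]
gripper_width: 0.997
grasp_force: 0.0
t 0.9333 tcp [392.2 400.5 199.5] rot [-0.0006 -0.0005  0.0003] shift now [-111.5 -140.8   49.5] after turn [-111.5 -140.8   49.5] w 0.997 F 0.0 q6 -0.83 [0.4 0.4 0.8]
top [[143.0, 101.0], [186.0, 107.0], [170.0, 204.0], [127.0, 199.0]]
scene [[231.0, 106.0], [189.0, 101.0], [189.0, 34.0], [230.0, 39.0]]
[[319. 263.]
 [318. 162.]
 [284. 214.]
 [353. 213.]]
```

```bash
echo '[[[-0.115,-0.145,0.05,0,0,0],[-0.115,-0.145,0.05,0,0,0],[-0.115,-0.145,0.05,0,0,0],[-0.115,-0.145,0.05,0,0,0],[-0.0975,-0.124,0.0475,0,0,0],[0,0,0,0,0,0],[0,0,0,0,0,0],[0,0,0,0,0,0]]]' > path.dat && python3 shift.py path.dat | tail -1
python3 go.py 485.2 246.8 59 1.445
python3 - <<'E'
from workcell import arm
import cv2,numpy as np
t=arm.camera("top")[:,:,::-1];s=arm.camera("scene")[:,:,::-1]
c=lambda im,x,y:cv2.resize(im[y:y+90,x:x+80],None,fx=5,fy=5,interpolation=cv2.INTER_CUBIC)
cv2.imwrite("pics/above.png",np.hstack([c(t,190,180),c(s,360,145)]))
E
```

```text
grasp_force: 0.0
t 1.6 tcp [484.6 248.7 150.6] rot [ 0.0001 -0.0008 -0.0006] shift now [-0.9 -1.8 91.6] after turn [-0.8 -1.8 91.6] w 1.0 F 0.0 q6 -1.16 [ 0.7  0.6 -0.4]
```

View pics/above.png

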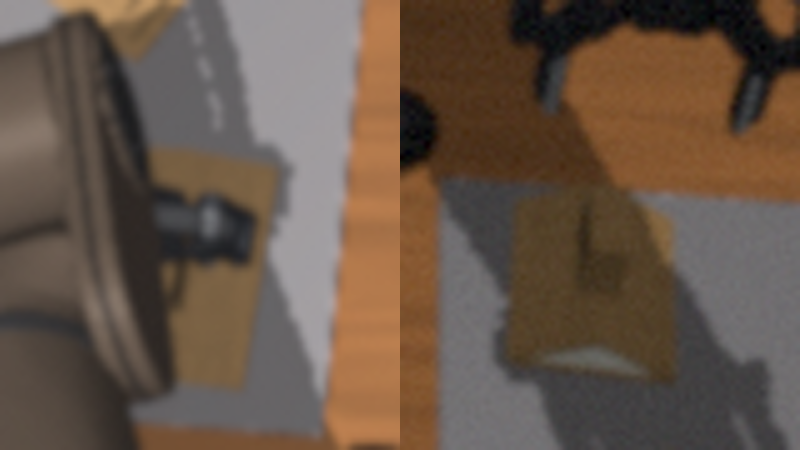

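The gripper hovers over the bar, with its fingers straddling it across y. I'll descend and close in small steps, watching the force.

In the tool's units: 25 mm / 200 = 0.125, 20 mm / 200 = 0.1.

```bash
echo '[[[-0.004,-0.009,0.125,0,0,0],[0,0,0.125,0,0,0],[0,0,0.1,0,0,0],[0,0,0.07,0,0,0],[0,0,0.035,0,0,0],[0,0,0,0,0,0],[0,0,0,0,0,0]]]' > path.dat && python3 shift.py path.dat 0.7| tail -1
python3 go.py 485.2 246.8 59 1.445
echo '[[[0,0,0,0,0,0],[0,0,0,0,0,0],[0,0,0,0,0,0],[0,0,0,0,0,0],[0,0,0,0,0,0],[0,0,0,0,0,0]]]' > path.dat && python3 shift.py path.dat 0.32| tail -1
python3 go.py 485.2 246.8 59 1.445
```

```text
grasp_force: 0.0
t 2.2833 tcp [485.5 247.5  60.3] rot [0.0003 0.0005 0.0014] shift now [ 0.2 -0.8  1.3] after turn [ 0.2 -0.8  1.3] w 0.697 F 0.0 q6 -1.16 [ 0.3 -0.   0.5]
grasp_force: 0.0
t 2.7833 tcp [485.6 246.7  60.1] rot [ 0.0002  0.0004 -0.0001] shift now [0.5 0.1 1.1] after turn [0.5 0.1 1.1] w 0.321 F 0.0 q6 -1.16 [-0.  -0.3 -0.1]
```

In the tool's units: 2 mm / 200 = 0.01.

```bash
echo '[[[0,0,0.01,0,0,0],[0,0,0,0,0,0],[0,0,0,0,0,0],[0,0,0,0,0,0]]]' > path.dat && python3 shift.py path.dat 0.27| tail -1
python3 go.py 485.2 246.8 58 1.445
echo '[[[0,0,0,0,0,0],[0,0,0,0,0,0],[0,0,0,0,0,0],[0,0,0,0,0,0]]]' > path.dat && python3 shift.py path.dat 0.25| tail -1
python3 go.py 485.2 246.8 58 1.445
```

```text
grasp_force: 0.0
t 3.1167 tcp [485.4 246.6  57.7] rot [-0.0001 -0.0003 -0.0001] shift now [ 0.2  0.1 -0.3] after turn [ 0.2  0.1 -0.3] w 0.273 F 0.0 q6 -1.16 [ 0.2 -0.1 -0.1]
grasp_force: 18.4
t 3.45 tcp [485.5 246.7  57.8] rot [ 0. -0. -0.] shift now [ 0.3  0.1 -0.2] after turn [ 0.3  0.1 -0.2] w 0.255 F 18.4 q6 -1.16 [ 0.9  0.8 -0.5]
```

At 0.25 the force is 18 N per finger, which suits the light grip. Lifting.

In the tool's units: -25 mm / 200 = -0.125, -20 mm / 200 = -0.1.

```bash
echo '[[[0,0,-0.03,0,0,0],[0,0,-0.06,0,0,0],[0,0,-0.1,0,0,0],[0,0,-0.125,0,0,0],[0,0,-0.125,0,0,0],[0,0,-0.125,0,0,0],[0,0,-0.125,0,0,0],[0,0,-0.075,0,0,0],[0,0,-0.035,0,0,0],[0,0,0,0,0,0]]]' > path.dat && python3 shift.py path.dat| tail -1
python3 go.py 541.6 -291.6 225 1.233
python3 - <<'E'
from workcell import arm
import cv2
cv2.imwrite("pics/lift.png",cv2.resize(arm.camera("scene")[80:280,250:500,::-1],None,fx=3,fy=3,interpolation=cv2.INTER_CUBIC))
E
```

```text
grasp_force: 18.4
t 4.2833 tcp [486.5 247.  220.9] rot [0.0026 0.0046 0.2122] shift now [-122.1 -527.5   -4.6] after turn [-230.5 -490.    -4.1] w 0.256 F 18.4 q6 -1.16 [ 0.6  0.3 -1.2]
```

View pics/lift.png

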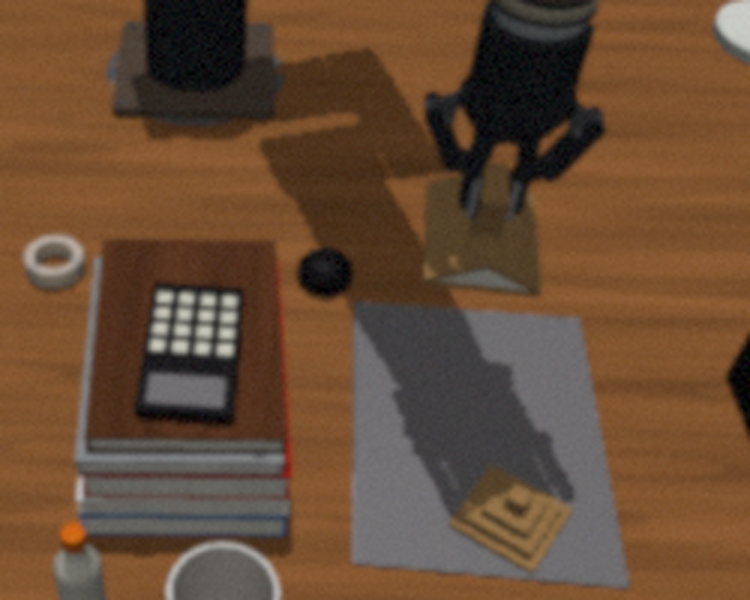

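The roof hangs level in the jaws, its underside at about 166 mm, which clears the 124 mm calculator. Carrying it over.

In the tool's units: -24.5 mm / 200 = -0.1225, -11.5 mm / 200 = -0.0575, 0.06 rad / 1.5708 = 0.0382.

```bash
echo '[[[0,0,-0.01,0,0,0.0255],[0,0,-0.01,0,0,0.0382],[0,0,0,0,0,0.0382],[0,0,0,0,0,0.0255],[0,0,0,0,0,0.0076],[-0.02,-0.0425,0,0,0,0],[-0.04,-0.085,0,0,0,0],[-0.0575,-0.1225,0,0,0,0],[-0.0575,-0.1225,0,0,0,0],[-0.0575,-0.1225,0,0,0,0]]]' > path.dat && python3 shift.py path.dat| tail -1
echo '[[[-0.0575,-0.1225,0,0,0,0],[-0.0575,-0.1225,0,0,0,0],[-0.0575,-0.1225,0,0,0,0],[-0.0575,-0.1225,0,0,0,0],[-0.0575,-0.1225,0,0,0,0],[-0.0575,-0.1225,0,0,0,0],[-0.0575,-0.1225,0,0,0,0],[-0.0575,-0.1225,0,0,0,0],[-0.0575,-0.1225,0,0,0,0],[-0.0575,-0.1225,0,0,0,0]]]' > path.dat && python3 shift.py path.dat| tail -1
python3 go.py 541.6 -291.6 225 1.233
```

```text
grasp_force: 18.4
grasp_force: 18.4
t 6.0 tcp [ 523.  -133.1  220.9] rot [-0.0001 -0.0016  0.0006] shift now [ -69.9 -143.4   -4.2] after turn [ -70.  -143.3   -4.1] w 0.253 F 18.4 q6 -1.67 [ 0.1  0.1 -0.7]
```

In the tool's units: -24.5 mm / 200 = -0.1225, -20 mm / 200 = -0.1.

```bash
echo '[[[-0.0575,-0.1225,0,0,0,0],[-0.0575,-0.1225,0,0,0,0],[-0.0575,-0.1225,0,0,0,0],[-0.0575,-0.1225,0,0,0,0],[-0.05,-0.1,0,0,0,0],[-0.035,-0.065,0,0,0,0],[-0.02,-0.04,0,0,0,0],[-0.01,-0.015,0,0,0,0],[0,0,0,0,0,0],[0,0,0,0,0,0]]]' > path.dat && python3 shift.py path.dat| tail -1
python3 go.py 541.6 -291.6 125 1.233
python3 - <<'E'
from workcell import arm
import cv2,numpy as np
t=arm.camera("top")[:,:,::-1];s=arm.camera("scene")[:,:,::-1]
c=lambda im,x,y:cv2.resize(im[y:y+100,x:x+80],None,fx=5,fy=5,interpolation=cv2.INTER_CUBIC)
cv2.imwrite("pics/over.png",np.hstack([c(t,400,160),c(s,160,145)]))
E
```

```text
grasp_force: 18.4
t 6.8333 tcp [ 541.8 -287.4  221.5] rot [ 0.0007 -0.0009  0.0008] shift now [-1.3 -4.1 96.5] after turn [-1.2 -4.1 96.5] w 0.253 F 18.4 q6 -1.89 [-0.1  0.3 -0.6]
```

View pics/over.png

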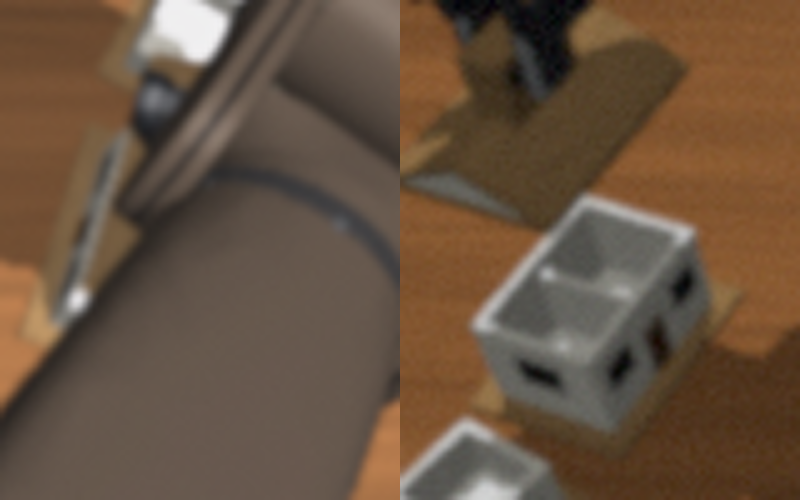

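The roof is aligned with the house. I'll lower partway and re-measure.

In the tool's units: 18 mm / 200 = 0.09, -4.1 mm / 200 = -0.0205.

```bash
echo '[[[-0.006,-0.0205,0.03,0,0,0],[0,0,0.07,0,0,0],[0,0,0.09,0,0,0],[0,0,0.09,0,0,0],[0,0,0.06,0,0,0],[0,0,0.03,0,0,0],[0,0,0.015,0,0,0],[0,0,0,0,0,0],[0,0,0,0,0,0]]]' > path.dat && python3 shift.py path.dat| tail -1
python3 go.py 541.6 -291.6 127 1.233
python3 - <<'E'
from workcell import arm
import cv2,numpy as np
s=arm.camera("scene")[:,:,::-1]
cv2.imwrite("pics/low.png",cv2.resize(s[155:255,140:250],None,fx=6,fy=6,interpolation=cv2.INTER_CUBIC))
E
```

```text
grasp_force: 18.5
t 7.6833 tcp [ 542.1 -292.8  145.5] rot [-0.0004  0.0013  0.0001] shift now [ 0.9  1.  18.5] after turn [ 0.9  0.9 18.5] w 0.257 F 18.5 q6 -1.89 [ 0.4  0.7 -0.6]
```

View pics/low.png

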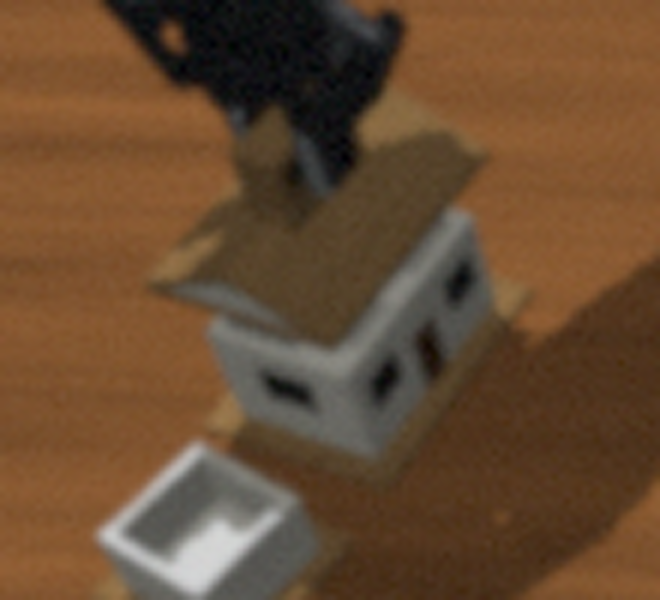

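The roof sits square over the house. Eaves corners in the crop are at (148,285), (330,347) and (487,155). I'll compare their fit against the house in this same camera, with heights fixed.

```bash
python3 - <<'E'
from fit import *
S=lambda l:(np.array(l)+.5)/6-.5+[140,155]
o=S([(330,347),(148,285),(487,155)]);i=[0,1,3]
hs=crop([(190,188),(75,150),(185,20),(295,55)],160,180)
ht=crop([(175,27),(307,72),(255,257),(118,212)],390,180)
g=lambda n,o,i,L,W,z:least_squares(lambda p:(proj(n,model([p[0],p[1],z,p[2]],L,W))[i]-o).ravel(),[541,-291,-.33],x_scale=[10,10,.1])
for nm,a in(("roof scene",("scene",o,i,120,90,92.7)),("house scene",("scene",hs,[0,1,2,3],100,70,60)),("house top",("top",ht,[0,1,2,3],100,70,60))):
    r=g(*a);print(nm,r.x.round(3),np.abs(r.fun).max().round(2))
E
```

```text
roof scene [ 5.40214e+02 -2.93601e+02 -3.53000e-01] 0.41
house scene [ 5.41680e+02 -2.91336e+02 -3.45000e-01] 0.31
house top [ 5.41716e+02 -2.91999e+02 -3.31000e-01] 0.66
```

In the tool's units: 5 mm / 200 = 0.025, 1.7 mm / 200 = 0.0085.

```bash
echo '[[[0,0.0085,0.02,0,0,0],[0,0,0.025,0,0,0],[0,0,0.02,0,0,0],[0,0,0.015,0,0,0],[0,0,0.009,0,0,0],[0,0,0,0,0,0],[0,0,0,0,0,0],[0,0,0,0,0,0],[0,0,0,0,0,0]]]' > path.dat && python3 shift.py path.dat| tail -1
python3 go.py 541.6 -291.6 127 1.233
python3 - <<'E'
from workcell import arm
import cv2,numpy as np
s=arm.camera("scene")[:,:,::-1]
cv2.imwrite("pics/end.png",cv2.resize(s[155:255,140:250],None,fx=6,fy=6,interpolation=cv2.INTER_CUBIC))
E
```

```text
grasp_force: 18.5
t 8.4833 tcp [ 542.4 -291.   127.3] rot [-0.0001  0.0004  0.    ] shift now [ 0.5 -0.8  0.3] after turn [ 0.5 -0.8  0.3] w 0.253 F 18.5 q6 -1.89 [-0.3  0.3 -0.4]
```

View pics/end.png

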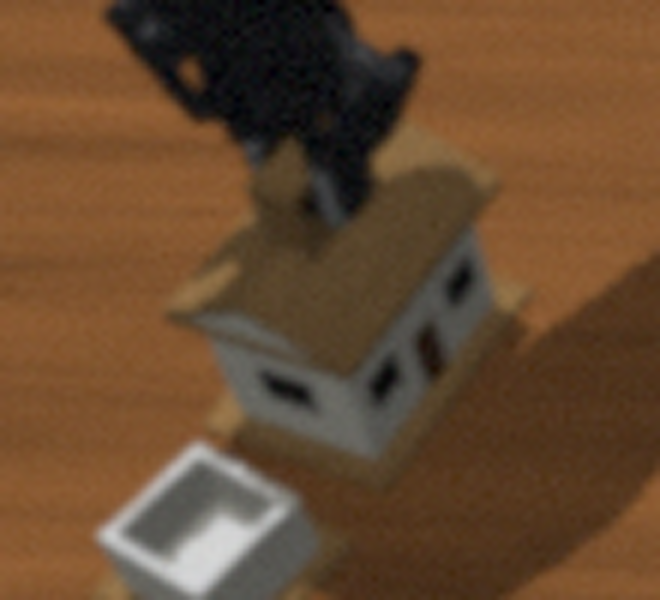

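The roof hovers about 12 mm above the walls (underside z≈72.5). It is level and square to the house with an even overhang, and its front eave corner is at (345,372). The grip is steady at 18.5 N, so I'm handing in.

```bash
python3 -c "
from workcell import arm
print(arm.sign_off())"
```

```text
the job is handed in; nothing more can be done
None
```

I handed the job in at about 8.5 s of the 38 s: the roof is held level about 12 mm above the house walls, centred within an estimated 3 mm and turned to match, gripped at 18.5 N per finger. I saw no contact with the house, books or bystanders, but sign-off returned no verdict.

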